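# Lock the loaded board holder

## Robot

A 6-joint arm with a two-finger parallel gripper is mounted at the origin on a cart in front of the work surface, level with it; the furniture and walls round the work are solid. World frame = base frame: x ahead of the robot, y to its left, z up, the work surface at z = 0. Lengths are in m, angles in rad, forces in N, time in s.
With the tool pointing down it reaches from about 0.275 to 0.825 m from the base axis. Payload 4.9 kg.
Tool frame: the origin (TCP) lies between the finger pads; the fingertips stand ahead of it and the grasp point (between the pads) lies 5 mm behind it (nose_length is the z of the fingertips in the tool frame, in m); z points along the fingers, y is the line along which they close (so a half turn about z gives the same grasp; the last joint's range is limited). The gripper opens to 85 mm and grips with 20 to 120 N. Pads are 22 mm wide; open, the fingers measure 114 mm over their backs; the gripper's body (76 mm by 85 mm) begins 54 mm behind the grasp point. The pads swing forward as they close: fully open they stand 13 mm farther back than shut.
Start: joints at [-1.295, 0.326, -0.193, 1.052, 0, 1.437], TCP at [0.219, -0.504, 0.245] pointing down, gripper open.
Joint ranges: [-2.65, 2.65], [-0.97, 1.79], [-1.3, 1.35], [-1.93, 2.1], [-1.47, 1.37], [-3.14, 3.14]. Speed limits (rad/s): [2.57, 2.57, 3.14, 3.14, 3.14, 3.14].

## Interface

Orientations are given as a 3x3 rotation matrix whose columns are the frame's x, y, z axes.
In Python, from workcell import * gives the robot as it stands.
- The arm moves only by the tool drive_tool, never from a script. Its argument "increments" is one flat list of numbers, 5 for each row, row after row: the finger opening in mm, from 0 to 85.4, then the shift along the tool's x, y, z in mm, then the turn about the tool's z in rad. A call has 1 to 20 rows; each row shifts and turns the commanded pose from where the row before left it, along the tool's axes as they then stand; what a row does not reach is not made up. A row lasts 1/10 s, in which the tool goes at most 50 mm and 8.59 degrees, less where a joint would pass 70% of its speed; a pose out of reach is approached as far as the arm can. A call is refused whole if a number of a shift passes 50 or a number of a turn 0.15, either way. A call with a gripper value outside its range is refused whole. The fingers move at their own pace and stop on an object; "newtons" is the grip in N (left out, the last holds). Time passes only in rows, so rows that do not move let the fingers close. It gives the time, the measured TCP pose, the force, the opening and the grip force at its end, in the units of the state.
- state(): the state, without advancing time (a new reading comes with each control period).
- read_camera(name): name is "scene" or "side" or "wrist"; returns (picture, depth): 420x560x3 uint8, blue, green, red; 420x560 float32, m along the optical axis (not along the pixel's ray), 0 where there is no reading.
- camera_model(name): a dict with "intrinsics" (3x3 intrinsics, pixels), "rvec" (rotation vector, rad) and "tvec" (3), from world to camera coordinates, as OpenCV has them. Camera axes: x right, y down, z forward; pixel columns grow to the right and rows downward; lengths in m; the calibration is good to about 2 mm. A picture is of the moment at which its call begins: read the wrist's pose just before it. camera_model takes no time and is no camera call; for the wrist camera it gives the pose at the moment of the call.
- sign_off(): hands the job in; it is judged then, once.
The state is a dict: "time": time; "joint_positions": joint angles; "qd": joint speeds; "effort": joint torques, N m; "position": TCP position; "tcp_rot": TCP orientation; "contact_force": force on the tool from outside, world axes, zero at the start; "ft_torque": the same for the moment, N m; "width": finger opening in m; "grip_force": force on a finger pad.
Only numpy, scipy, OpenCV 4.12 (cv2) and the standard library are available. Lean on these libraries where they do the work, as an engineer would, in place of code of your own. Each camera call takes 0.05 s, during which the arm holds its last target. There are 200 camera calls.

## Task

Two blue board holders with red lock knobs stand on the bench; one of them has a green relay board in it. Turn that holder's knob clockwise, seen from above, until it clicks past its detent and its steel tongue lies locked over the edge of the board, then let go. Leave the board in its seat and do not turn the knob of the empty holder.

Things in the scene. Friction and masses are not known exactly. Their poses are not given: they have to be found in the camera images.
- lock_knob_grip (a point): Grip point of the loaded holder's red knob, on its vertical axis, 58 mm above the bench. The grip is an upright bar 46 long, 16 thick, 34 mm high (40 to 74 mm above the bench), free on both sides. z up; x along the bar to its end with the white line, turning with the knob; y across it. Below, 21 to 26 mm above the bench, a steel tongue reaches 40 mm from the axis along +x.
- lock_knob (a joint): That knob's angle, rad: 0 unlocked (start), growing clockwise seen from above; hard stop at 1.3. Detents at 0 and 1.2: it takes up to 0.15 N m to pass the middle; let go before 0.6 it springs back to 0, beyond 0.6 it clicks on to 1.2 = locked: white line and tongue point squarely at the board.
- spare_knob (a joint): Angle of the identical red knob on the identical but empty blue holder, rad: 0 at the start, to be left there.
- relay_board: Green board with two blue relays, 48 x 68 x 21 mm, loose (1 to 2 mm play) in its seat on the blue base (its holder, 76 x 150 x 12 mm, fixed to the bench, all but the knob under 35 mm high). Origin: centre of its underside, 12 mm above the bench; x, y along the 48 and 68 mm sides, z up. Its +y edge faces the knob, whose axis is 65 mm from the origin along +y.

How it is judged:
By the outcome, as a careful person would: the job done as asked, in the order asked, and still so for the second after the job is handed in, with the robot touching nothing.
It also fails if it takes over 32 s, if anything falls off the work surface, if the arm or the gripper's body presses on something with over 40 N, if the wrist force passes 120 N, or if a joint passes its speed limit or range.

## Working session

There is one attempt and no reset: what is moved stays moved. The work goes in short steps, Python scripts to look and compute and a tool call to move; the robot and the scene stay as the last step left them, time stands still between calls to the robot, and variables do not carry over. Pictures are saved under pics/ and viewed, at most 10 in all, crops included, and the job is handed in when it is done.

Besides the shell and the picture viewer there is one more tool, called after ">>>" by a JSON object that holds its "method" and its "body", one argument or row to a line. drive_tool: Moves the arm, as the interface text tells. Its arguments: {"type":"object","properties":{"increments":{"type":"array","items":{"type":"number"}},"newtons":{"type":"number"}},"required":["increments"]}

```bash
mkdir -p pics; cat > h.py <<'E'
from workcell import *
import numpy as np, cv2
def cam(n):
    m=camera_model(n); im,d=read_camera(n)
    return im,d,m
def world(m,d,us,vs):
    K=np.array(m["intrinsics"]);R=cv2.Rodrigues(np.array(m["rvec"],float))[0];t=np.array(m["tvec"],float).ravel()
    z=d[vs,us]; p=np.stack([(us-K[0,2])/K[0,0]*z,(vs-K[1,2])/K[1,1]*z,z],1)
    return (p-t)@R
def ray(m,u,v,h):
    K=np.array(m["intrinsics"]);R=cv2.Rodrigues(np.array(m["rvec"],float))[0];t=np.array(m["tvec"],float).ravel()
    c=-R.T@t; r=R.T@np.array([(u-K[0,2])/K[0,0],(v-K[1,2])/K[1,1],1]); return c+r*(h-c[2])/r[2]
E
python3 - <<'E'
from h import *
s=state();print(s["time"],s["position"],s["width"]);print(np.round(s["tcp_rot"],3))
try: print(nose_length)
except Exception as e: print(e)
for n in("scene","side"):
    im,d,m=cam(n); cv2.imwrite(f"pics/{n}0.png",im); np.savez(f"{n}0.npz",im=im,d=d,**m)
    h=cv2.cvtColor(im,cv2.COLOR_BGR2HSV)
    for nm,k in dict(red=((h[...,0]<8)|(h[...,0]>172))&(h[...,1]>130)&(h[...,2]>60),green=(h[...,0]>40)&(h[...,0]<85)&(h[...,1]>90)).items():
        c,l,st,ce=cv2.connectedComponentsWithStats(k.astype(np.uint8))
        for i in range(1,c):
            if st[i,4]<60: continue
            vs,us=np.where((l==i)&(d>0)); p=world(m,d,us,vs)
            print(n,nm,ce[i].round(),st[i,4],np.median(p,0).round(3),p[:,2].max().round(3))
E
```

```text
0.0 [ 0.21898366 -0.50392635  0.24450186] 0.08530584299907033
[[ 0.917  0.398 -0.   ]
 [ 0.398 -0.917  0.002]
 [ 0.    -0.002 -1.   ]]
0.014
scene red [387.  83.] 173 [ 0.915 -0.022  0.144] 0.215
scene red [379.  82.] 147 [0.92  0.001 0.136] 0.201
scene red [369.  84.] 97 [0.923 0.025 0.126] 0.187
scene red [496. 109.] 70 [ 0.844 -0.266  0.183] 0.189
scene red [406. 124.] 66 [ 0.759 -0.142  0.149] 0.158
scene red [488. 128.] 76 [ 0.787 -0.275  0.173] 0.18
scene red [443. 151.] 78 [ 0.709 -0.232  0.15 ] 0.158
scene red [200. 179.] 327 [0.499 0.129 0.063] 0.076
scene red [487. 182.] 91 [ 0.659 -0.323  0.151] 0.158
scene red [504. 194.] 99 [ 0.643 -0.354  0.152] 0.159
scene red [540. 221.] 112 [ 0.61  -0.414  0.152] 0.158
scene red [331. 232.] 477 [ 0.516 -0.145  0.064] 0.076
scene red [481. 304.] 159 [ 0.528 -0.387  0.047] 0.347
scene green [222. 232.] 181 [0.46  0.045 0.005] 0.008
scene green [370. 273.] 395 [ 0.51  -0.222  0.019] 0.031
side red [355.  73.] 222 [ 0.254 -0.633  0.033] 0.039
side red [314.  72.] 78 [ 0.362 -0.695  0.009] 0.016
side red [324.  78.] 106 [ 0.333 -0.657  0.009] 0.015
side red [ 33. 185.] 285 [ 0.923 -0.026  0.166] 0.22
side red [ 31. 200.] 252 [0.923 0.    0.147] 0.203
side red [261. 184.] 278 [ 0.521 -0.134  0.061] 0.077
side red [ 28. 215.] 204 [0.925 0.026 0.136] 0.188
side red [ 23. 226.] 154 [0.927 0.049 0.134] 0.173
side red [273. 288.] 437 [0.502 0.143 0.063] 0.077
side green [266. 171.] 134 [ 0.505 -0.228  0.022] 0.031
side green [ 75. 231.] 99 [ 0.899 -0.068  0.004] 0.008
side green [295. 269.] 188 [0.46  0.051 0.005] 0.01
```

View pics/scene0.png

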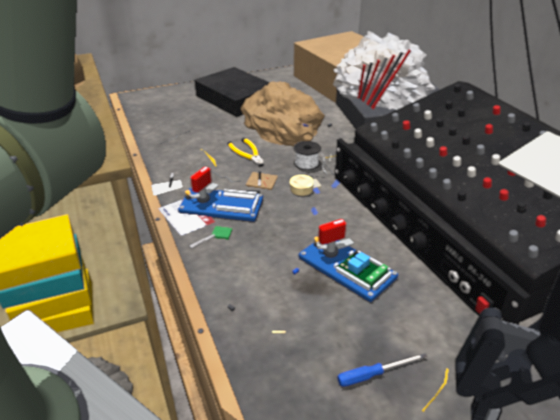

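View pics/side0.png

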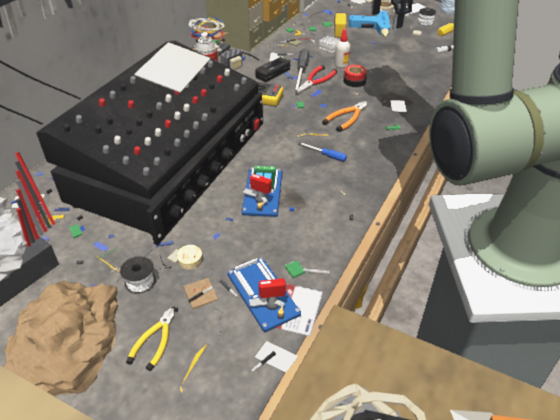

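The scene view shows the loaded holder's knob at about (331,232) and its board at (370,273). The empty holder's knob is at (200,179). In the side view the loaded knob is at (261,184) and the empty one at (273,288). Next I'll fit the bar axis.

```bash
python3 - <<'E'
from h import *
for n,c,g in(("scene",(331,232),(370,273)),("side",(261,184),(266,171))):
    z=np.load(n+"0.npz"); im,d=z["im"],z["d"]; h=cv2.cvtColor(im,cv2.COLOR_BGR2HSV)
    red=((h[...,0]<8)|(h[...,0]>172))&(h[...,1]>130)&(h[...,2]>60)
    Y,X=np.mgrid[:420,:560]
    vs,us=np.where(red&(np.hypot(X-c[0],Y-c[1])<30)&(d>0)); p=world(z,d,us,vs)
    t=p[p[:,2]>.070]
    r=cv2.minAreaRect((t[:,:2]*1000).astype(np.float32)); print(n,"top",len(t),t.mean(0).round(4),r,t[:,2].mean())
    # blue base
    b=(h[...,0]>100)&(h[...,0]<125)&(h[...,1]>120)&(np.hypot(X-c[0]/2-g[0]/2,Y-c[1]/2-g[1]/2)<70)&(d>0)
    vs,us=np.where(b);q=world(z,d,us,vs);q=q[(q[:,2]<.016)&(q[:,2]>.006)]
    print("base",len(q),cv2.minAreaRect((q[:,:2]*1000).astype(np.float32)))
    k=im[c[1]-60:c[1]+70,c[0]-50:c[0]+80]
    cv2.imwrite(f"pics/{n}c.png",cv2.resize(k,None,fx=4,fy=4,interpolation=cv2.INTER_CUBIC))
E
python3 -c "
import cv2,numpy as np
cv2.imwrite('pics/both.png',cv2.resize(np.hstack([cv2.imread('pics/scenec.png'),cv2.imread('pics/sidec.png')]),(800,400)))"
```

```text
scene top 157 [ 0.517  -0.1421  0.0728] ((521.2372436523438, -142.17160034179688), (15.843674659729004, 44.2954216003418), 61.74738311767578) 0.07275087940227193
base 1234 ((513.0762939453125, -140.26205444335938), (227.53965759277344, 131.73446655273438), 72.09674835205078)
side top 76 [ 0.5203 -0.1357  0.0729] ((522.5661010742188, -138.4259490966797), (13.531513214111328, 42.01359939575195), 59.9046516418457) 0.072905243566638
base 657 ((479.9901428222656, -219.1839599609375), (277.4358825683594, 141.69288635253906), 62.28911209106445)
```

View pics/both.png

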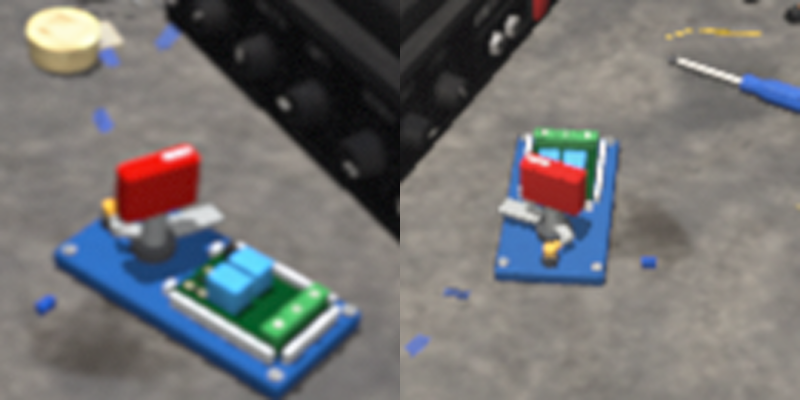

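>>> {"method": "drive_tool", "body": {
  "increments": [85,35,-18,0,0,85,35,-18,0,0,85,35,-18,0,0,85,35,-18,0,0,85,35,-18,0,0,85,35,-18,0,0,85,35,-18,0,0,85,35,-18,0,0,85,35,-18,0,0,85,35,-18,0,0,85,35,-18,0,0,85,35,-18,0,0,85,0,0,0,-0.15,85,0,0,0,-0.15,85,0,0,0,-0.15,85,0,0,0,-0.15,85,0,0,0,-0.15,85,0,0,0,-0.15,85,0,0,0,-0.15,85,0,0,0,-0.15]
}}

```text
time: 2.1
position: [0.518, -0.1389, 0.2448]
tcp_rot: [[-0.045, 0.999, -0.001], [0.999, 0.045, 0.0], [0.0, -0.001, -1.0]]
contact_force: [-0.1, -0.4, 0.1]
width: 0.0852
grip_force: 0.0
```

>>> {"method": "drive_tool", "body": {
  "increments": [85,0,0,0,-0.15,85,0,0,0,-0.15,85,0,0,0,-0.15,85,0,0,0,-0.15,85,0,0,0,-0.15,85,0,0,0,-0.15,85,0,0,0,-0.15,85,0,0,0,0]
}}

```text
time: 2.9
position: [0.518, -0.1389, 0.2449]
tcp_rot: [[-0.886, 0.464, -0.001], [0.464, 0.886, 0.0], [0.001, -0.0, -1.0]]
contact_force: [0.3, 0.7, 0.8]
width: 0.0847
grip_force: 0.0
```

```bash
cat > look.py <<'E'
from h import *
import sys
s=state();print(s["time"],s["position"],s["joint_positions"]);R=s["tcp_rot"];print(np.degrees(np.arctan2(R[1][0],R[0][0])),np.round(np.array(R)[:,2],3))
im,d,m=cam("wrist");cv2.imwrite(f"pics/{sys.argv[1]}.png",im)
h=cv2.cvtColor(im,cv2.COLOR_BGR2HSV)
red=((h[...,0]<8)|(h[...,0]>172))&(h[...,1]>130)&(h[...,2]>60)
vs,us=np.where(red&(d>0));p=world(m,d,us,vs)
k=(p[:,2]>.066)&(p[:,2]<.085)&(np.hypot(p[:,0]-.52,p[:,1]+.14)<.05);t=p[k]
print("top red",len(t),t.mean(0),cv2.minAreaRect((t[:,:2]*1000).astype(np.float32)),us[k].mean(),vs[k].mean())
w=(h[...,1]<60)&(h[...,2]>150)&(d>0);vs,us=np.where(w);p=world(m,d,us,vs)
t=p[(p[:,2]>.066)&(p[:,2]<.085)&(np.hypot(p[:,0]-.52,p[:,1]+.14)<.05)];print("white",len(t),t.mean(0) if len(t) else '')
E
python3 look.py w1
```

```text
2.9 [ 0.51802508 -0.13890445  0.24485786] [-3.99642408e-01  3.01907905e-01 -2.28168244e-01  1.04164609e+00
 -3.33260027e-06  8.24578373e-02]
152.37768860528786 [-0.001  0.    -1.   ]
top red 627 [ 0.52034259 -0.14025733  0.0733736 ] ((523.2796020507812, -141.70213317871094), (15.229552268981934, 44.052207946777344), 62.24498748779297) 274.8835725677831 191.86921850079744
white 47 [ 0.53345802 -0.1468145   0.07444543]
```

View pics/w1.png

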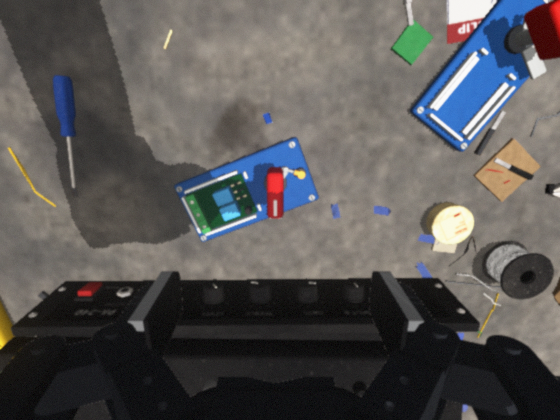

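The wrist view shows the loaded knob at (275,192), with its white line at the lower end, and the board at (225,205). The console front runs along row 290. I'll check the console clearance, then descend partway.

```bash
python3 - <<'E'
from h import *
m=camera_model("wrist");R=cv2.Rodrigues(np.array(m["rvec"],float))[0];print("cam",-R.T@np.array(m["tvec"]).ravel(),"tool",(np.array(state()["tcp_rot"]).T@(-R.T@np.array(m["tvec"]).ravel()-state()["position"])))
for n in("scene","side"):
    z=np.load(n+"0.npz");d=z["d"];vs,us=np.where(d>0);p=world(z,d,us,vs)
    q=p[(p[:,2]>.03)&(p[:,2]<.3)];r=np.hypot(q[:,0]-.522,q[:,1]+.141);k=(r>.05)&(r<.4);q=q[k];r=r[k]
    i=np.argsort(r)[:400:80];print(n,np.c_[q[i],r[i]].round(3))
E
```

```text
cam [ 0.44886001 -0.10185812  0.37355844] tool [ 0.07860387  0.0005169  -0.12855914]
scene [[ 0.52  -0.191  0.035  0.05 ]
 [ 0.521 -0.2    0.035  0.059]
 [ 0.508 -0.206  0.033  0.067]
 [ 0.604 -0.215  0.048  0.11 ]
 [ 0.634 -0.156  0.052  0.113]]
side [[ 0.508 -0.19   0.033  0.051]
 [ 0.609 -0.208  0.055  0.11 ]
 [ 0.622 -0.2    0.053  0.116]
 [ 0.645 -0.153  0.045  0.124]
 [ 0.636 -0.195  0.06   0.126]]
```

>>> {"method": "drive_tool", "body": {
  "increments": [85,-5,0,20,0,85,0,0,25,0,85,0,0,25,0,85,0,0,20,0,85,0,0,0,0]
}}

```text
time: 3.45
position: [0.5206, -0.1405, 0.1525]
tcp_rot: [[-0.885, 0.466, -0.005], [0.466, 0.885, 0.002], [0.006, -0.001, -1.0]]
contact_force: [-0.2, 0.4, 0.9]
width: 0.0847
grip_force: 0.0
```

```bash
python3 look.py w2
```

```text
3.45 [ 0.52055729 -0.14046369  0.15247255] [-4.00477766e-01  3.91345557e-01 -3.51425042e-01  8.33862319e-01
 -2.02585917e-05  8.39717457e-02]
152.24300604772878 [-0.005  0.002 -1.   ]
top red 1255 [ 0.52047834 -0.14036695  0.07328911] ((523.3536376953125, -142.05740356445312), (15.516260147094727, 44.864681243896484), 62.710540771484375) 274.87011952191233 224.001593625498
white 67 [ 0.53302544 -0.14697253  0.074693  ]
```

View pics/w2.png

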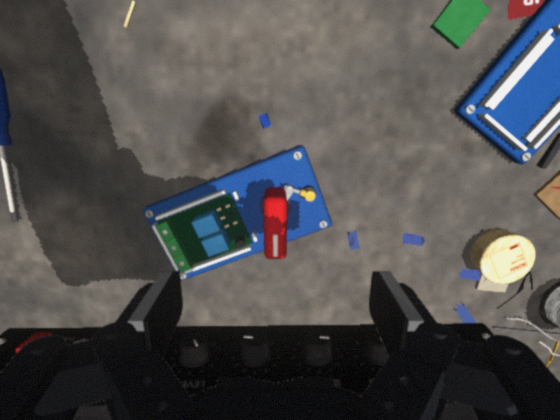

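The closer view has the bar at (275,224), midway between the fingers and parallel to the pads. I'll shift 2 mm, descend and grip.

>>> {"method": "drive_tool", "body": {
  "increments": [50,-2,0,16,0,50,0,0,20,0,50,0,0,20,0,50,0,0,20,0,50,0,0,16,0,50,0,0,4,0,50,0,0,0,0],
  "newtons": 40
}}

```text
time: 4.2
position: [0.5249, -0.1424, 0.0599]
tcp_rot: [[-0.886, 0.464, 0.0], [0.464, 0.886, -0.0], [-0.0, 0.0, -1.0]]
contact_force: [0.2, -0.1, 0.1]
width: 0.05
grip_force: 0.0
```

>>> {"method": "drive_tool", "body": {
  "increments": [8,0,0,0,0,8,0,0,0,0,8,0,0,0,0,8,0,0,0,0,8,0,0,0,0,8,0,0,0,0,8,0,0,0,0,8,0,0,0,0],
  "newtons": 40
}}

```text
time: 5.0
position: [0.5251, -0.1431, 0.0606]
tcp_rot: [[-0.886, 0.464, 0.001], [0.464, 0.886, -0.002], [-0.002, -0.001, -1.0]]
contact_force: [-0.9, -1.7, 7.2]
width: 0.0152
grip_force: 42.1
```

>>> {"method": "drive_tool", "body": {
  "increments": [8,0,-0.3,0,0.1,8,0,-0.3,0,0.1,8,0,-0.3,0,0.1,8,0,-0.3,0,0.1,8,0,-0.3,0,0.1,8,0,-0.3,0,0.1,8,0,0,0,0]
}}

```text
time: 5.7
position: [0.5239, -0.1444, 0.0606]
tcp_rot: [[-0.468, 0.884, 0.001], [0.884, 0.468, -0.002], [-0.002, 0.0, -1.0]]
contact_force: [-2.5, -2.4, 6.4]
width: 0.0154
grip_force: 42.1
```

Forces are low and the knob is turning with the tool, so I'll carry on.

>>> {"method": "drive_tool", "body": {
  "increments": [8,0,-0.3,0,0.1,8,0,-0.3,0,0.1,8,0,-0.3,0,0.1,8,0,-0.3,0,0.1,8,0,-0.3,0,0.1,8,0,-0.3,0,0.1,8,0,0,0,0.03,8,0,0,0,0,8,0,0,0,0]
}}

```text
time: 6.6
position: [0.5222, -0.1447, 0.0606]
tcp_rot: [[0.141, 0.99, 0.001], [0.99, -0.141, -0.002], [-0.001, 0.002, -1.0]]
contact_force: [-2.2, 0.1, 6.1]
width: 0.0154
grip_force: 42.1
```

```bash
python3 look.py w3; python3 -c "
from h import *
s=state();print(s['contact_force'],s['ft_torque'])"
```

```text
6.6 [ 0.52220115 -0.144719    0.06056331] [-4.06062810e-01  5.05426228e-01 -4.48439779e-01  6.14948628e-01
 -9.80187034e-04  1.30610934e+00]
81.89963672492433 [ 0.001 -0.002 -1.   ]
top red 3400 [ 0.52480435 -0.13712996  0.07314915] ((524.1542358398438, -141.38485717773438), (45.33601760864258, 15.782695770263672), 81.42373657226562) 275.26529411764704 288.7879411764706
white 200 [ 0.52290492 -0.15153108  0.07529129]
[-1.75374506 -1.27657852  7.42285524] [-0.2895787   0.41394502  0.04474644]
```

View pics/w3.png

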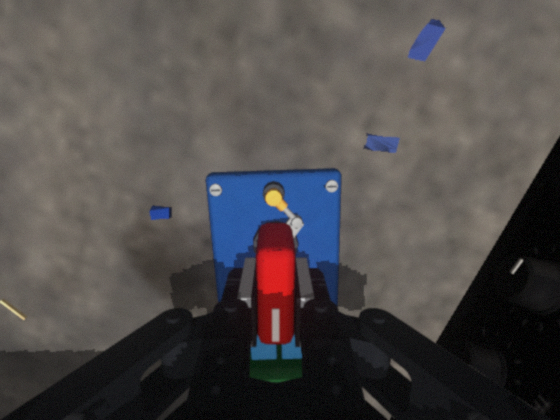

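The bar (275,280) now points at the board (275,365), squarely to the base. I'll release, rise and check.

>>> {"method": "drive_tool", "body": {
  "increments": [50,0,0,0,0,50,0,0,0,0,50,0,0,0,0,50,0,0,0,0,50,0,0,0,0,50,0,0,-10,0,50,0,0,-20,0,50,0,0,-30,0,50,0,0,-30,0,50,0,0,-30,0,50,0,0,-30,0,50,30,0,0,0,50,0,0,0,0]
}}

```text
time: 7.95
position: [0.5265, -0.1124, 0.2112]
tcp_rot: [[0.138, 0.99, 0.003], [0.99, -0.138, 0.0], [0.001, 0.003, -1.0]]
contact_force: [-0.1, 0.3, -0.7]
width: 0.0501
grip_force: 0.0
```

```bash
python3 look.py w4; python3 - <<'E'
from h import *
a=[]
for n,c in(("wrist",None),("scene",(345,250)),("side",(262,190))):
    im,d,m=cam(n)
    if c: im=im[c[1]-55:c[1]+55,c[0]-55:c[0]+55]
    else: im=im[90:370,140:420]
    a.append(cv2.resize(im,(266,266) if c else (266,266),interpolation=cv2.INTER_CUBIC))
cv2.imwrite("pics/f.png",cv2.resize(np.hstack(a),(798,266)))
E
```

```text
7.95 [ 0.52651603 -0.11241902  0.21123451] [-3.48157228e-01  3.28455205e-01 -2.80461311e-01  9.59487738e-01
  1.22667745e-03  1.36108942e+00]
82.06751732163103 [ 0.003  0.    -1.   ]
top red 760 [ 0.52456141 -0.13874149  0.07330832] ((524.2491455078125, -141.8693084716797), (45.196754455566406, 15.445255279541016), 83.19769287109375) 275.0131578947368 229.6
white 47 [ 0.52259821 -0.15283498  0.07458179]
```

View pics/f.png

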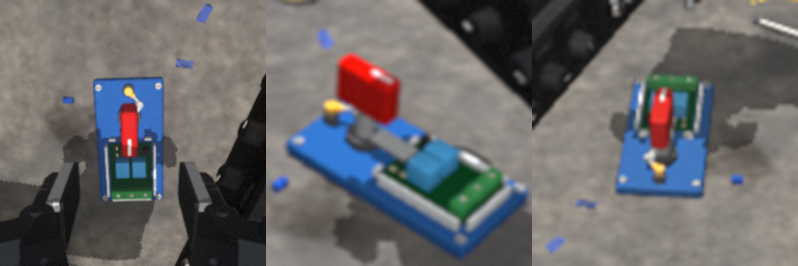

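The three views show the knob released and pointing squarely at the board. The tongue lies over the board's edge and the board is still in its seat.

```bash
python3 -c "
from workcell import *
print(sign_off())"
```

```text
the job is handed in; nothing more can be done
None
```

The loaded holder's knob is turned about 1.2 rad clockwise, and the final pictures show its tongue over the edge of the board. The board is still in its seat, the gripper has let go and is clear, I did not touch the empty holder's knob, and the job was handed in at about 8 s of the 32 s allowed.

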